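# Knock the mould clamp's slanted locking pins home

### The job

Lock the plaster mould's clamp for casting: take the wooden mallet from its rest and strike both slanted steel pins, one at each end of the clamp, with brisk blows square on and along each pin's own slant, until each pin's head sits fully down on its collar. Touch the pins only with the mallet, do not knock the plaster mould or disturb the pots and tools around it, and finally set the mallet back on its rest as you found it.

Things in the scene. Friction and masses are not known exactly. Their poses are not given: they have to be found in the camera images.
- clamp_mid (a point): Mould clamp, a fixed plywood base 130 x 340 x 16 mm (long in its y) with upright plywood cheeks and the plaster mould between them. This point is the middle of the base's upper face (16 mm above the bench), z up. At each end a slanted pin latch stands on wooden packing.
- mould: Two-part white plaster mould, a block 110 x 145 x 100 mm between the cheeks; origin under its centre, on the base. Fixed, brittle: not to be knocked.
- left_collar (a point): Nominal middle of the rim of the collar (dark steel, 34 mm wide) that guides the left (clamp +y) pin, 65 mm above clamp_mid. The latch's packing differs: the true rim and pin stand anywhere up to 15 mm straight above or below this point, to be felt or seen. z points up along the pin, leaning 35 degrees outward, away from the mould; that slant is exact.
- right_collar (a point): The same for the right (clamp -y) pin, which leans the other way; its height differs by its own amount.
- pin_left (a joint): How far the left steel pin (16 mm shaft, flat round head 32 mm wide, 10 mm thick) is driven in, m: 0 stands 25 mm proud of the collar, 0.025 is home, head on collar. Starts at 0 to 0.008. Sprung and stiff: about 6 N moves it at the top, 9 N near home, some 2 N more at speed; friction holds it where it is left. At home it stops dead.
- pin_right (a joint): The same for the right pin.
- mallet_head (a point): Centre of the mallet's wooden head, an upright barrel 50 mm wide and 80 mm high that stands on one flat face: both striking faces lie 40 mm from this point along its z (the head's axis, up at the start). -x is the direction from head to handle end. Loose, 0.2 to 0.35 kg, most of it in the head.
- mallet_grip (a point): The place to grip the mallet: on the middle line of its straight handle, 75 mm from the head's axis and at the same height. The handle is a bar 24 mm wide (y) and 28 mm high (z) that ends 165 mm from the head's axis. Held loosely it turns in the fingers when it strikes.
- rest_head_spot (a point): Fixed wooden mallet rest, a board 250 x 120 x 12 mm with a ledge across it that carries the handle's end. This point is on the board's upper face, where the middle of the head stands at the start (mallet_head 40 mm above it). x points as the mallet's x.
- rest_grip_spot (a point): On the board's upper face below the mallet_grip at the start, 75 mm from rest_head_spot. The ledge (50 mm along x, 110 mm wide) begins 40 mm farther toward the handle's end and stands 26 mm above the board, level with the handle's underside.
- mallet: The mallet itself; origin under the middle of its head.
- mug_a: Terracotta mug, 76 mm wide, 90 mm high, near the clamp on the robot's side; origin under its centre. Bystander: leave alone.
- mug_b: The same, beyond the clamp; origin under its centre. Bystander: leave alone.
- rib: Flat wooden rib 110 x 45 x 8 mm beside the mallet rest; origin under its centre. Bystander: leave alone.
- brush: Brush 160 mm long beside the mallet rest; origin under its centre. Bystander: leave alone.
- bowl: Terracotta bowl 120 mm wide, 50 mm high; origin under its centre. Bystander: leave alone.
- jar: Glass jar 70 mm wide, 90 mm high; origin under its centre. Bystander: leave alone.
- turning_chuck: Terracotta turning chuck, a disc 70 mm wide, 50 mm high; origin under its centre. Bystander: leave alone.
There are look-alikes about, which are no part of the job. What is shaped like the mallet but red is not meant.

How it is judged:
On the way, in this order (a step that is already met when the one before it is completed fails the run):
1. the mallet is lifted off its rest (height (world z) of mallet_head above 0.1 m), for 0.1 s.
2. a pin is struck down by the mallet: it moves faster than 40 mm/s under it, the head's axis within 0.3 rad of the pin's (((contact force between mallet and pin_left above 1 N and velocity of joint pin_left above 0.04 m/s and angle between the z axis of mallet_head and the z axis of left_collar, either way round below 0.3 rad) or (contact force between mallet and pin_right above 1 N and velocity of joint pin_right above 0.04 m/s and angle between the z axis of mallet_head and the z axis of right_collar, either way round below 0.3 rad))), for 0.02 s.
3. with one pin home (within 2 mm), the other is struck down in the same way (((value of joint pin_left above 0.023 m and (contact force between mallet and pin_right above 1 N and velocity of joint pin_right above 0.04 m/s and angle between the z axis of mallet_head and the z axis of right_collar, either way round below 0.3 rad)) or (value of joint pin_right above 0.023 m and (contact force between mallet and pin_left above 1 N and velocity of joint pin_left above 0.04 m/s and angle between the z axis of mallet_head and the z axis of left_collar, either way round below 0.3 rad)))), for 0.02 s.
4. both pins are home (within 2 mm) (value of joint each of pin_left, pin_right above 0.023 m), for 0.2 s.
At the end, for the whole second after the job is handed in: Both pins are within 2 mm of fully home; the mallet stands still on its rest as at the start: its head upright (within 0.12 rad) and within 30 mm of its spot, its grip place within 40 mm of its spot (all of step 4 and horizontal distance between mallet_head and rest_head_spot below 0.03 m and horizontal distance between mallet_grip and rest_grip_spot below 0.04 m and height (world z) of mallet_head below 0.06 m and angle between mallet_head's own z axis and vertical below 0.12 rad and linear speed of mallet below 0.02 m/s); the robot touches nothing.
It fails at once if the gripper or arm touches a pin (contact force between any of the fingers, the arm and pin_left above 1 N or contact force between any of the fingers, the arm and pin_right above 1 N).
It fails at once if the plaster mould is knocked (over 5 N) (contact force between mould and anything else above 5 N).
It fails at once if a pot or tool on the bench is moved more than 40 mm (distance of any of mug_a, mug_b, rib, brush, bowl, jar, turning_chuck from where it was at the start of the episode above 0.04 m).
It also fails if it takes over 61 s, if anything falls off the work surface, if the arm or the gripper's body presses on something with over 40 N, if the wrist force passes 120 N, or if a joint passes its speed limit or range.

### The arm

A 6-joint arm with a two-finger parallel gripper is mounted at the origin on the work surface. World frame = base frame: x ahead of the robot, y to its left, z up, the work surface at z = 0. Lengths are in m, angles in rad, forces in N, time in s.
With the tool pointing down it reaches from about 0.35 to 0.8 m from the base axis. Payload 7.3 kg.
Tool frame: the origin (TCP) lies between the finger pads; the fingertips stand 25 mm ahead of it and the grasp point (between the pads) lies 6 mm ahead of it (r.tip_extent is the distance from the TCP to the fingertips, in m); z points along the fingers, y is the line along which they close (so a half turn about z gives the same grasp; the last joint's range is limited). The gripper opens to 85 mm and grips with 20 to 120 N. Pads are 22 mm wide; open, the fingers measure 114 mm over their backs; the gripper's body (76 mm by 85 mm) begins 54 mm behind the grasp point. The pads swing forward as they close: fully open they stand 13 mm farther back than shut.
Start: joints at [-0.146, 0.342, 1.524, -0, 1.275, -0.146], TCP at [0.525, 0, 0.228] pointing down, gripper open.
Joint ranges: [-2.53, 2.53], [-0.77, 2.02], [0.04, 2.7], [-1, 4.14], [0.28, 2.66], [-3.11, 3.11]. Speed limits (rad/s): [2.57, 2.57, 3.14, 3.14, 3.14, 3.14].

### API

Orientations are given as a unit quaternion [x, y, z, w].
In Python, from workcell import r, command_gripper, optics gives the robot as it stands. The module is installed in compiled form; this text tells all that it offers. Calls block until the motion is done:
- r.reach(position, orientation): joint-space move of the TCP to a pose.
- r.move_straight(position, orientation=None, speed=0.15, max_force=None): straight line of the TCP; orientation=None keeps the orientation; speed is the mean speed in m/s. With max_force (N) it stops when the force on the tool has changed by that much, and returns True; else False.
- r.movej(angles): joint-space move.
- command_gripper(opening, force=None): finger opening in m; force is the grip in N (None keeps the last); returns when the fingers have stopped.
- r.hold(seconds).
- r.solve_ik(position, orientation): joint angles nearest the present ones, or None.
- r.read_state(): the state.
- optics.get_image(name): name is "scene" or "side" or "wrist"; returns (picture, depth): 480x640x3 uint8, red, green, blue; 480x640 float32, m along the optical axis (not along the pixel's ray), 0 where there is no reading.
- optics.camera_model(name): a dict with "K" (3x3 intrinsics, pixels), "R" (3x3) and "t" (3): a world point X has camera coordinates R X + t; the wrist camera has in their place "tool_from_camera" (4x4, takes a point from camera to tool coordinates, whose origin is the TCP and whose axes are the flange's). Camera axes: x right, y down, z forward; pixel columns grow to the right and rows downward; lengths in m; the calibration is good to about 2 mm. A picture is of the moment at which its call begins: read the wrist's pose just before it. camera_model takes no time and is no camera call.
A pose or a line that the arm cannot do raises r.PlanningError and nothing moves.
- r.finish_job(): hands the job in; it is judged then, once.
The state is a dict: "time_s": time; "joint_positions": joint angles; "dq": joint speeds; "tau": joint torques, N m; "eef_pos": TCP position; "eef_rot": TCP orientation; "contact_force": force on the tool from outside, world axes, zero at the start; "torque": the same for the moment, N m; "grip_width": finger opening in m; "grip_force": force on a finger pad.
Only numpy, scipy, OpenCV 4.12 (cv2) and the standard library are available. Lean on these libraries where they do the work, as an engineer would, in place of code of your own. Each camera call takes 0.05 s, during which the arm holds its last target. There are 200 camera calls.

## Working session

There is one attempt and no reset: what is moved stays moved. The work goes in short steps, each a Python script; the robot and the scene stay as the last script left them, time stands still between calls to the robot, and variables do not carry over. Pictures are saved under pics/ and viewed, at most 10 in all, crops included, and the job is handed in when it is done.

```bash
mkdir -p pics; cat > h.py <<'E'
import numpy as np, cv2
from scipy.spatial.transform import Rotation as Ro
from workcell import r, command_gripper, optics
def snap(n):
    im,d=optics.get_image(n); np.savez(f'{n}.npz',im=im,d=d); return im,d
def world(n,u,v,d=None):
    if d is None: d=np.load(f'{n}.npz')['d'][v,u]
    m=optics.camera_model(n); c=np.linalg.inv(m['K'])@[u,v,1]*d
    return m['R'].T@(c-m['t'])
E
python3 - <<'E'
from h import *
for n in ('scene','side'):
    im,d=snap(n); cv2.imwrite(f'pics/{n}.png',im[:,:,::-1])
    m=optics.camera_model(n); print(n,-m['R'].T@m['t'],m['R'][2])
E
```

```text
scene [ 1.01542614 -0.42225075  1.03096906] [-0.40614876  0.35747015 -0.84098649]
side [0.38724553 0.80624625 0.91865277] [ 0.13074073 -0.71823251 -0.68340977]
```

View pics/scene.png

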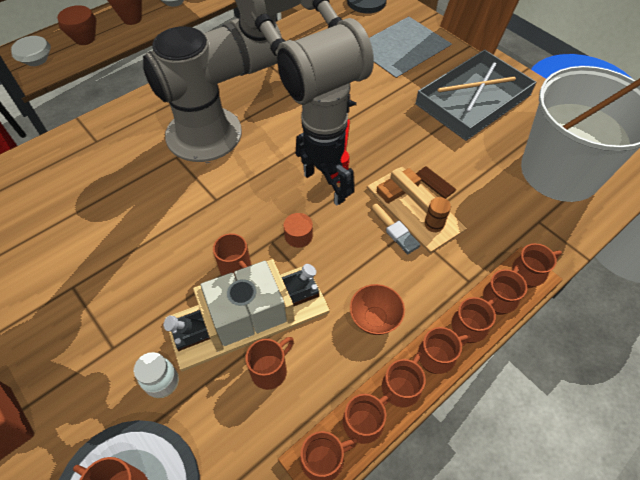

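View pics/side.png

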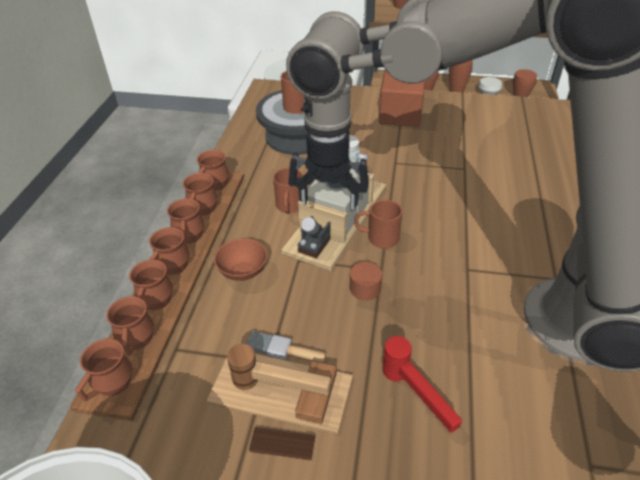

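The scene shows the wooden mallet, its head at scene (438,212) and side (242,362), on its board. The red look-alike is at side (397,358), partly hidden in scene at (345,145). The brown barrel on the light board is the one I want. Pin heads are at scene (307,272) and (172,325). Next are close crops.

```bash
python3 - <<'E'
from h import *
a=np.load('scene.npz')['im'];b=np.load('side.npz')['im']
def c(i,u,v,w,h): return cv2.resize(i[v:v+h,u:u+w],(400,300),interpolation=cv2.INTER_CUBIC)
o=np.vstack([np.hstack([c(a,350,150,128,96),c(a,275,250,64,48)]),np.hstack([c(b,210,330,160,120),c(a,150,300,64,48)])])
cv2.imwrite('pics/crop.png',o[:,:,::-1])
for p in [(438,202),(307,270),(172,322),(412,187),(241,290),(400,180)]: print('scene',p,world('scene',*p))
for p in [(242,352),(290,374),(325,380),(310,225)]: print('side',p,world('side',*p))
E
```

```text
scene (438, 202) [0.63578567 0.2606884  0.09263621]
scene (307, 270) [ 0.58692493 -0.09800406  0.10869483]
scene (172, 322) [ 0.50465465 -0.37751241  0.10603851]
scene (412, 187) [0.55134671 0.26580743 0.0656763 ]
scene (241, 290) [ 0.53880294 -0.2331636   0.11436365]
scene (400, 180) [0.51386354 0.26230897 0.06111853]
side (242, 352) [0.64363225 0.25384578 0.08929828]
side (290, 374) [0.55258323 0.27019075 0.06521362]
side (325, 380) [0.48827297 0.27303569 0.0661104 ]
side (310, 225) [ 0.58170979 -0.08536372  0.10677194]
```

View pics/crop.png

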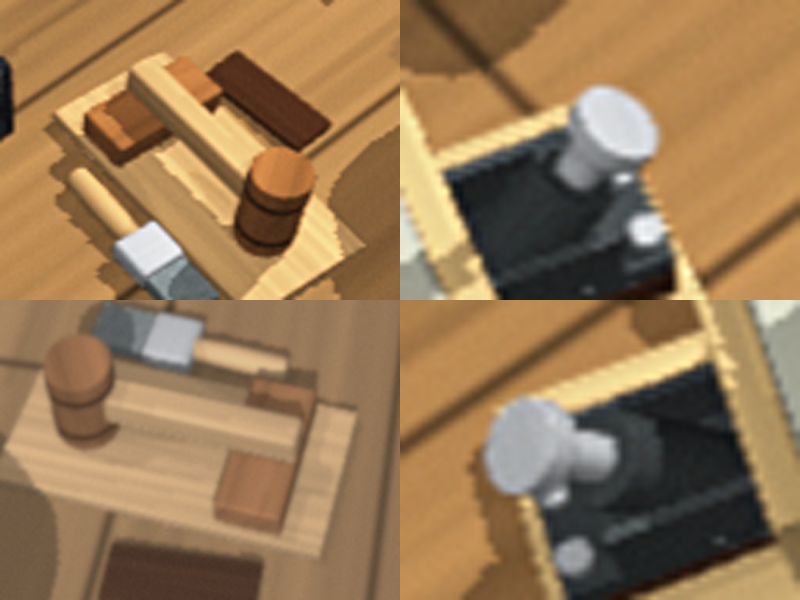

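The crops confirm the plain brown mallet on its board: handle at left, head on the right, ledge under the handle end. Both pins are clearly proud of their dark collars. Next are wrist views above the clamp and the mallet.

```bash
cat >> h.py <<'E'
def wsnap(tag):
    s=r.read_state(); im,d=optics.get_image('wrist'); m=optics.camera_model('wrist')
    T=np.eye(4);T[:3,:3]=Ro.from_quat(s['eef_rot']).as_matrix();T[:3,3]=s['eef_pos']
    T=T@m['tool_from_camera']; np.savez(f'w_{tag}.npz',im=im,d=d,T=T,K=m['K'])
    cv2.imwrite(f'pics/w_{tag}.png',im[:,:,::-1]); return im,d
def wcloud(tag):
    z=np.load(f'w_{tag}.npz');d=z['d'];v,u=np.mgrid[:480,:640]
    c=np.stack([u,v,np.ones_like(u)],-1)@np.linalg.inv(z['K']).T*d[...,None]
    return c@z['T'][:3,:3].T+z['T'][:3,3], z['im'], d>0
def tq(x,z):  # tool axes: y = closing; given tool z and tool x dir
    z=np.array(z)/np.linalg.norm(z); x=np.array(x)-np.dot(x,z)*z; x/=np.linalg.norm(x)
    return Ro.from_matrix(np.stack([x,np.cross(z,x),z],1)).as_quat()
E
python3 - <<'E'
from h import *
s=r.read_state(); print(s['time_s'],Ro.from_quat(s['eef_rot']).as_matrix().round(2)); print(optics.camera_model('wrist')['tool_from_camera'].round(3), optics.camera_model('wrist')['K'])
R=s['eef_rot']
for t,p in (('clamp',[.50,-.24,.40]),('mallet',[.53,.26,.33])):
    r.reach(p,R); wsnap(t); print(r.read_state()['time_s'])
E
python3 -c "
import cv2,numpy as np
cv2.imwrite('pics/w2.png',cv2.resize(np.vstack([cv2.imread('pics/w_clamp.png'),cv2.imread('pics/w_mallet.png')]),(400,600),interpolation=3))"
```

```text
0.1 [[ 0.  1. -0.]
 [ 1. -0.  0.]
 [ 0. -0. -1.]]
[[-0.    -0.959 -0.283  0.072]
 [ 1.    -0.    -0.    -0.001]
 [ 0.    -0.283  0.959 -0.146]
 [ 0.     0.     0.     1.   ]] [[360.8242277    0.         315.56863603]
 [  0.         360.8242277  244.91167802]
 [  0.           0.           1.        ]]
1.2833
3.1667
```

View pics/w2.png

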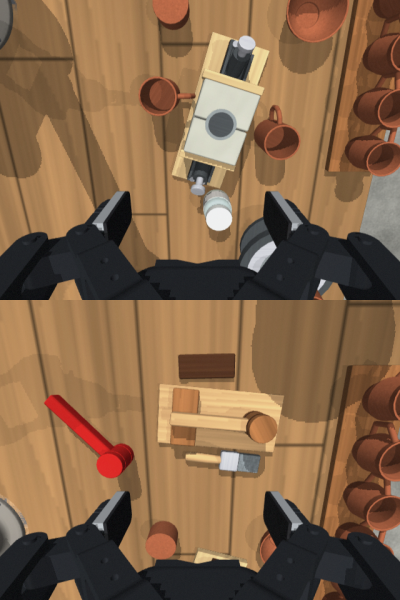

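The top half of the wrist view shows the clamp, with pin heads at about (393,70) and (317,297) in the full picture. The jar is beside the right pin at (345,335), mug_a at (255,150). The bottom half shows the mallet's head at (420,205) and its handle to the left. Now I fit geometry to the depth.

```bash
python3 - <<'E'
from h import *
P,im,ok=wcloud('mallet')
def sel(P,ok,c,rad,z0,z1): return P[ok&(np.hypot(P[...,0]-c[0],P[...,1]-c[1])<rad)&(P[...,2]>z0)&(P[...,2]<z1)]
h=sel(P,ok,(.637,.258),.05,.084,.1); c,rd=cv2.minEnclosingCircle(h[:,:2].astype(np.float32)); print('head',h.mean(0),c,rd,len(h))
m=ok&(P[...,0]>.47)&(P[...,0]<.60)&(abs(P[...,1]-.267)<.04)&(P[...,2]>.058)&(P[...,2]<.075)
g=P[m]; print('handle',g.mean(0),g.min(0),g.max(0)); b=cv2.fitLine(g[:,:2].astype(np.float32),cv2.DIST_L2,0,.01,.01).ravel();print(b)
print('board z',np.median(sel(P,ok,(.53,.225),.015,-.02,.05)[:,2]))
P,im,ok=wcloud('clamp')
t=sel(P,ok,(.54,-.233),.1,.108,.124); rc=cv2.minAreaRect(t[:,:2].astype(np.float32)); print('mould',rc,np.median(t[:,2]))
yc=np.array([.281,.96,0])
for name,c,s in (('L',(.585,-.095),1),('R',(.505,-.377),-1)):
    n=np.array([*(s*yc[:2]*np.sin(np.radians(35))),np.cos(np.radians(35))])
    q=sel(P,ok,c,.04,.03,.16); a=q@n; hh,e=np.histogram(a,np.arange(a.min(),a.max()+.002,.002)); print(name,list(zip(e.round(3),hh)))
    f=q[a>np.percentile(a,99)-.005]; print(f.mean(0),len(f))
for nm,c,rad in (('mugA',(.47,-.19),.06),('jar',(.53,-.42),.05)):
    q=sel(P,ok,c,.08,.075,.1);print(nm,q.mean(0) if len(q) else None,q.min(0),q.max(0))
E
```

```text
head [0.64201449 0.26168147 0.0912604 ] (0.6427671313285828, 0.26082101464271545) 0.024939443916082382 1656
handle [0.53986437 0.27079488 0.06508233] [0.47952505 0.252621   0.05803483] [0.59996175 0.28714141 0.06784246]
[ 0.9957685  -0.09189755  0.53986436  0.27079487]
board z 0.011943467707600075
mould ((0.5432577729225159, -0.23526352643966675), (0.14509256184101105, 0.11015874892473221), 73.2389144897461) 0.11567925734468618
L [(np.float64(0.052), np.int64(1)), (np.float64(0.054), np.int64(1)), (np.float64(0.056), np.int64(1)), (np.float64(0.058), np.int64(6)), (np.float64(0.06), np.int64(6)), (np.float64(0.062), np.int64(10)), (np.float64(0.064), np.int64(9)), (np.float64(0.066), np.int64(13)), (np.float64(0.068), np.int64(12)), (np.float64(0.07), np.int64(20)), (np.float64(0.072), np.int64(25)), (np.float64(0.074), np.int64(32)), (np.float64(0.076), np.int64(50)), (np.float64(0.078), np.int64(70)), (np.float64(0.08), np.int64(74)), (np.float64(0.082), np.int64(82)), (np.float64(0.084), np.int64(94)), (np.float64(0.086), np.int64(111)), (np.float64(0.088), np.int64(86)), (np.floa
[... 1807 characters left out ...]
), (np.float64(0.191), np.int64(16)), (np.float64(0.193), np.int64(13)), (np.float64(0.195), np.int64(15)), (np.float64(0.197), np.int64(9)), (np.float64(0.199), np.int64(0)), (np.float64(0.201), np.int64(2)), (np.float64(0.203), np.int64(17)), (np.float64(0.205), np.int64(30)), (np.float64(0.207), np.int64(34)), (np.float64(0.209), np.int64(25)), (np.float64(0.211), np.int64(131)), (np.float64(0.213), np.int64(103))]
[ 0.49922047 -0.37967693  0.10265844] 267
mugA [ 0.44767748 -0.18115896  0.0876464 ] [ 0.39084901 -0.2672579   0.07503245] [ 0.54258268 -0.1344168   0.09999374]
jar [ 0.53766391 -0.43407273  0.08737164] [ 0.4843116  -0.48851055  0.07503482] [ 0.57836142 -0.34508889  0.09994133]
```

```bash
cat >> h.py <<'E'
HEAD=np.array([.6425,.2612,.052]); MX=np.array([.9958,-.0919,0]); GRIP=HEAD-.075*MX
M=np.array([.5433,-.2353,0]); YC=np.array([.2884,.9575,0]); XC=np.array([.9575,-.2884,0]); S,C=np.sin(np.radians(35)),np.cos(np.radians(35))
SG=1  # tool x = SG * mallet x
NL=S*YC+C*np.array([0,0,1]); NR=-S*YC+C*np.array([0,0,1])
FL=M+.1495*YC+[0,0,.1066]; FR=M-.151*YC+[0,0,.1027]   # pin face centres
GO=np.array([-.075,0,0])  # grip in mallet frame rel. head centre (x, y, z)
def pose(face_pt, n, up, sg=None, bias=-.004):
    """tool pose with the mallet's lower face centre `up` m above face_pt along n"""
    sg=SG if sg is None else sg
    head=face_pt+n*(up+.040)+bias*XC
    g=head+GO[0]*XC+GO[2]*n+GO[1]*np.cross(n,XC)
    return g+.006*n, tq(sg*XC,-n)
E
python3 - <<'E'
from h import *
dq=lambda q:None if q is None else np.round(q,2)
for sg in (1,-1):
    print(sg,dq(r.solve_ik(GRIP+[0,0,.006],tq(sg*MX,[0,0,-1]))), dq(r.solve_ik(GRIP+[0,0,.2],tq(sg*MX,[0,0,-1]))))
    for f,n in ((FL,NL),(FR,NR)):
        for up in (.08,.03,-.025): print(up,pose(f,n,up,sg)[0].round(3),dq(r.solve_ik(*pose(f,n,up,sg))))
P,im,ok=wcloud('clamp')
q=P[ok&(P[...,2]>.06)&(P[...,2]<.2)]-M; x,y=q@XC,q@YC
m=(abs(y)<.075)&(abs(x)<.06);print('mould/cheek top',q[m][:,2].max())
for nm,m in (('jar',(x>.02)&(x<.11)&(y<-.15)&(y>-.28)),('mugA',(x<-.065)&(x>-.2)&(abs(y)<.13)),('chuck?',(x<0)&(y>.17))):
    print(nm,m.sum(),x[m].min(),x[m].max(),y[m].min(),y[m].max(),q[m][:,2].max())
E
```

```text
1 [ 0.32  0.69  1.43 -0.    1.02  1.98] [ 0.32  0.52  1.17 -0.    1.45  1.98]
0.08 [ 0.532 -0.     0.21 ] [ 0.16  0.56  1.39 -0.54  1.5   2.15]
0.03 [ 0.523 -0.028  0.169] [ 0.12  0.58  1.48 -0.56  1.39  2.18]
-0.025 [ 0.514 -0.058  0.124] [ 0.07  0.61  1.57 -0.6   1.26  2.21]
0.08 [ 0.403 -0.426  0.206] [-1.15  0.72  1.1   0.39  1.79  0.71]
0.03 [ 0.412 -0.399  0.165] [-1.12  0.72  1.22  0.4   1.67  0.69]
-0.025 [ 0.421 -0.369  0.12 ] [-1.09  0.73  1.33  0.41  1.55  0.66]
-1 [ 0.32  0.69  1.43 -0.    1.02 -1.16] [ 0.32  0.52  1.17 -0.    1.45 -1.16]
0.08 [ 0.532 -0.     0.21 ] [ 0.16  0.56  1.39 -0.54  1.5  -0.99]
0.03 [ 0.523 -0.028  0.169] [ 0.12  0.58  1.48 -0.56  1.39 -0.97]
-0.025 [ 0.514 -0.058  0.124] [ 0.07  0.61  1.57 -0.6   1.26 -0.93]
0.08 [ 0.403 -0.426  0.206] [-1.15  0.72  1.1   0.39  1.79 -2.43]
0.03 [ 0.412 -0.399  0.165] [-1.12  0.72  1.22  0.4   1.67 -2.46]
-0.025 [ 0.421 -0.369  0.12 ] [-1.09  0.73  1.33  0.41  1.55 -2.48]
mould/cheek top 0.11958392718863947
jar 1748 0.03556124148560938 0.10179012857078525 -0.24172205864536891 -0.1782724238704814 0.09145490641581966
mugA 1259 -0.17040198110424143 -0.06500854655751138 -0.02364954205862612 0.051104716191613414 0.09275344521750684Traceback (most recent call last):
  File "<stdin>", line 11, in <module>
    return umr_minimum(a, axis, None, out, keepdims, initial, where)
ValueError: zero-size array to reduction operation minimum which has no identity
```

```bash
python3 - <<'E'
from h import *
q=tq(MX,[0,0,-1]); p=GRIP+[0,0,.006]
r.reach(p+[0,0,.1],q); command_gripper(.055,60); r.move_straight(p,speed=.15)
command_gripper(0.0,120); s=r.read_state(); print(s['grip_width'],s['grip_force'],s['eef_pos']-p)
r.move_straight(p+[0,0,.17],speed=.15); r.hold(.2)
wsnap('hand'); s=r.read_state(); print(s['time_s'],s['grip_width'],s['contact_force'],s['torque'],s['eef_pos'])
z=np.load('w_hand.npz'); P,im,ok=wcloud('hand'); Rt=Ro.from_quat(s['eef_rot']).as_matrix()
Q=(P-s['eef_pos'])@Rt; 
m=ok&(Q[...,2]<0)&(Q[...,2]>-.06)&(Q[...,0]>.045)&(Q[...,0]<.11)&(abs(Q[...,1])<.04)
g=Q[m]; print(len(g),g.mean(0),cv2.minEnclosingCircle(g[:,:2].astype(np.float32)))
A=np.c_[g[:,:2],np.ones(len(g))]; print('plane',np.linalg.lstsq(A,g[:,2],rcond=None)[0])
E
```

```text
0.018458792953175204 117.76845317333937 [0.00064513 0.00021073 0.00178894]
7.8417 0.01788856111959157 [-0.64856944 -0.30343332 -2.6403454 ] [ 0.0097862   0.11330513 -0.0139809 ] [0.56764638 0.26800851 0.22737597]
21294 [ 0.07642775  0.00083238 -0.02868592] ((0.07196979969739914, 0.0001848601968958974), 0.02919222041964531)
plane [-0.07789614 -0.00164802 -0.02273112]
```

View pics/w_hand.png

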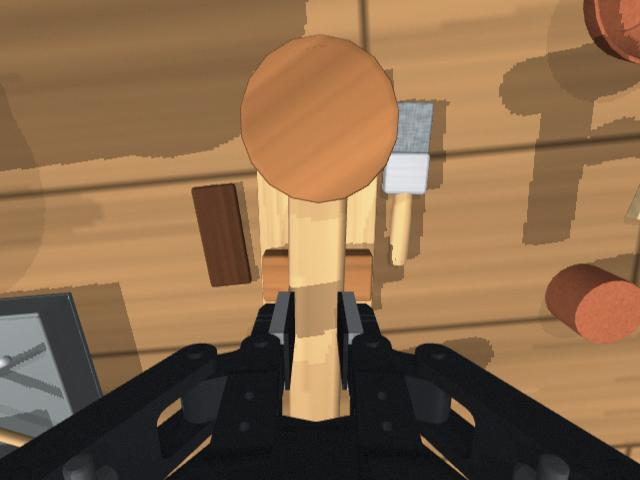

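The view shows the mallet held square: head circle at (319,118), handle straight between the pads. I'll refit the face without the handle points, then strike left.

```bash
python3 - <<'E'
from h import *
z=np.load('w_hand.npz'); P,im,ok=wcloud('hand'); s=r.read_state(); Rt=Ro.from_quat(s['eef_rot']).as_matrix()
Q=(P-s['eef_pos'])@Rt
m=ok&(Q[...,2]<-.024)&(Q[...,2]>-.05)&(Q[...,0]>.04)&(Q[...,0]<.12)&(abs(Q[...,1])<.04)
g=Q[m]; 
for _ in range(4):
    A=np.c_[g[:,:2],np.ones(len(g))]; c=np.linalg.lstsq(A,g[:,2],rcond=None)[0]; e=g[:,2]-A@c; g=g[abs(e)<.003]
print(len(g),c,g.mean(0),cv2.minEnclosingCircle(g[:,:2].astype(np.float32)))
E
```

```text
20769 [ 0.02983873  0.00122086 -0.03156525] [ 0.07711086  0.00085319 -0.02926332] ((0.07617636770009995, 0.0008048165473155677), 0.025008665397763252)
```

```bash
sed -i 's/^GO=.*/GO=np.array([-.0765,0,.0047])/' h.py; cat >> h.py <<'E'
def strike(f,n,start,end,speed=.2,mf=30):
    a,q=pose(f,n,start); b,_=pose(f,n,end)
    r.move_straight(a,q,speed=.15); st=r.move_straight(b,q,speed=speed,max_force=mf)
    s=r.read_state(); print('stopped',st,'short of target along n',(s['eef_pos']-b)@n, 'F',s['contact_force'].round(1),s['time_s'])
    r.move_straight(a,q,speed=.15); s=r.read_state(); print('F free',s['contact_force'].round(1))
E
python3 - <<'E'
from h import *
r.reach(*pose(FL,NL,.09))
strike(FL,NL,.04,-.022)
r.move_straight(*pose(FL,NL,.09)); im,d=snap('scene')
v=im[240:288,265:329]; cv2.imwrite('pics/l1.png',cv2.resize(v,(640,480),interpolation=3)[:,:,::-1]); print(r.read_state()['time_s'])
E
```

```text
stopped False short of target along n 0.0016184804037796356 F [ 1.7  0.6 -1.1] 9.7667
F free [ 0.8 -0.3 -2.7]
10.8667
```

View pics/l1.png

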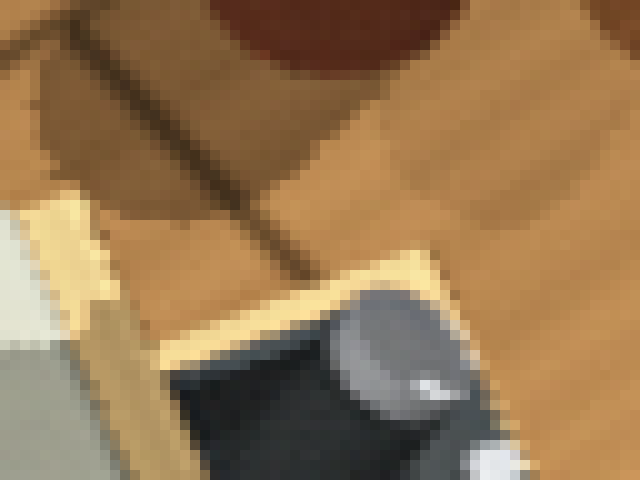

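The left pin head now sits down on the dark collar, at crop (400,350). I'll check the depth numerically, and the mallet's seating in the hand.

```bash
cat >> h.py <<'E'
def facelev(n,c,cam='scene'):
    z=np.load(f'{cam}.npz');d=z['d'];m=optics.camera_model(cam);v,u=np.mgrid[:480,:640]
    P=(np.stack([u,v,np.ones_like(u)],-1)@np.linalg.inv(m['K']).T*d[...,None]-m['t'])@m['R']
    w=P-c; w=w-(w@n)[...,None]*n; k=(d>0)&(np.linalg.norm(w,axis=-1)<.014)&(abs((P-c)@n)<.06)
    a=(P[k]-c)@n; return len(a),np.median(a).round(4),np.percentile(a,[10,90]).round(4)
def handfit():
    wsnap('hand'); P,im,ok=wcloud('hand'); s=r.read_state(); Q=(P-s['eef_pos'])@Ro.from_quat(s['eef_rot']).as_matrix()
    g=Q[ok&(Q[...,2]<-.018)&(Q[...,2]>-.06)&(Q[...,0]>.045)&(Q[...,0]<.12)&(abs(Q[...,1])<.04)]
    for _ in range(5):
        A=np.c_[g[:,:2],np.ones(len(g))]; c=np.linalg.lstsq(A,g[:,2],rcond=None)[0]; g=g[abs(g[:,2]-A@c)<.003]
    print('hand',c.round(4),g.mean(0).round(4),cv2.minEnclosingCircle(g[:,:2].astype(np.float32)))
E
python3 - <<'E'
from h import *
print('L vs initial face',facelev(NL,FL),'R',facelev(NR,FR))
handfit()
E
```

```text
L vs initial face (163, np.float64(-0.0193), array([-0.0521, -0.0156])) R (301, np.float64(-0.0233), array([-0.0474,  0.0006]))
hand [ 0.0247  0.0009 -0.0319] [ 0.0771  0.0005 -0.03  ] ((0.07624732702970505, 0.0004896029713563621), 0.024986498057842255)
```

```bash
python3 - <<'E'
from h import *
strike(FL,NL,.01,-.027,mf=22)
r.move_straight(*pose(FL,NL,.11)); snap('scene'); print('L',facelev(NL,FL))
handfit(); print(r.read_state()['time_s'])
E
```

```text
stopped False short of target along n 0.001488930097598647 F [3.  2.2 0.5] 11.9333
F free [-0.   0.3 -2.4]
L (162, np.float64(-0.0216), array([-0.0506, -0.018 ]))
hand [ 0.0243  0.0015 -0.0318] [ 0.077   0.0005 -0.0299] ((0.07611618936061859, 0.0004134095215704292), 0.02497774548828602)
13.25
```

```bash
python3 - <<'E'
from h import *
strike(FL,NL,.0,-.036,mf=25,speed=.15)
r.move_straight(*pose(FL,NL,.11)); snap('scene'); print('L',facelev(NL,FL))
handfit(); print(r.read_state()['time_s'])
E
```

```text
stopped False short of target along n 0.002132128116051953 F [-1.1  5.7  8.1] 14.525
F free [-0.7 -0.7 -3.1]
L (148, np.float64(-0.0207), array([-0.05  , -0.0182]))
hand [-0.0461  0.0064 -0.0324] [ 0.0755 -0.0029 -0.0359] ((0.07419098913669586, -0.0029065103735774755), 0.024980101734399796)
15.9
```

The left pin is at its stop: on a deeper stroke the pin did not move and the mallet turned slightly in the fingers instead. Next is the right pin, using the updated mallet offset.

```bash
sed -i 's/^GO=.*/GO=np.array([-.0745,0,-.0019])/' h.py; python3 - <<'E'
from h import *
r.move_straight(*pose(FL,NL,.2)); r.reach(*pose(FR,NR,.18)); snap('scene'); print('R0',facelev(NR,FR),'L',facelev(NL,FL))
strike(FR,NR,.04,-.029,mf=30)
r.move_straight(*pose(FR,NR,.12)); snap('scene'); print('R',facelev(NR,FR))
handfit(); print(r.read_state()['time_s'])
im=np.load('scene.npz')['im']; o=np.hstack([cv2.resize(im[240:288,275:323],(400,400),interpolation=3),cv2.resize(im[300:348,150:198],(400,400),interpolation=3)]); cv2.imwrite('pics/r1.png',o[:,:,::-1])
E
```

```text
R0 (303, np.float64(-0.0243), array([-0.0479,  0.0008])) L (160, np.float64(-0.0216), array([-0.0487, -0.0183]))
stopped False short of target along n 0.001844945755932848 F [-2. -4.  4.] 20.3667
F free [-0.4  0.9 -2.8]
R (194, np.float64(-0.0261), array([-0.0523, -0.0226]))
hand [-0.0462  0.0057 -0.0326] [ 0.0756 -0.002  -0.0361] ((0.07430567592382431, -0.0020952189806848764), 0.0249705258756876)
21.7583
```

View pics/r1.png

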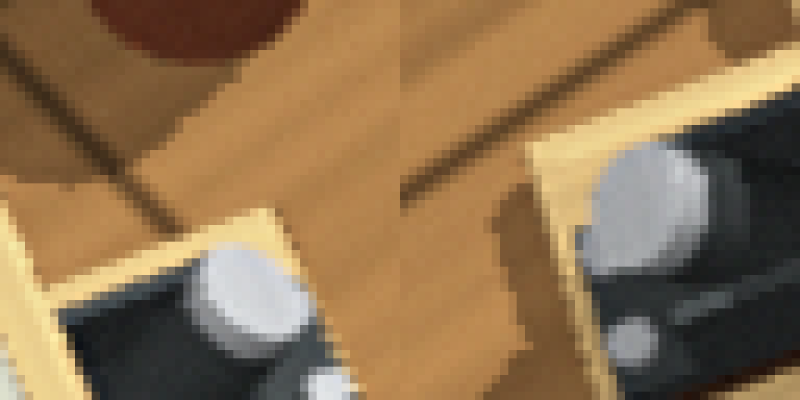

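Both heads look near their collars: left crop (250,300), right crop (650,205). I'll push the right pin further until it stops.

```bash
python3 - <<'E'
from h import *
for e in (-.034,-.040):
    strike(FR,NR,.0,e,mf=25,speed=.15)
    r.move_straight(*pose(FR,NR,.12)); snap('scene'); print('R',facelev(NR,FR))
    handfit()
print(r.read_state()['time_s'])
E
```

```text
stopped False short of target along n 0.0022055773985711633 F [-0.4 -4.   5.5] 23.0833
F free [ 0.6  0.3 -2.4]
R (193, np.float64(-0.0258), array([-0.053 , -0.0225]))
hand [-0.1014  0.0068 -0.0327] [ 0.0752  0.0024 -0.0403] ((0.07377200573682785, 0.002501717070117593), 0.02494022808969021)
stopped False short of target along n 0.002526241404429019 F [-0.4 -7.1  5.4] 25.875
F free [ 0.7  0.4 -2.8]
R (198, np.float64(-0.0255), array([-0.0508, -0.0223]))
hand [-0.1513 -0.0067 -0.0331] [ 0.0745 -0.0011 -0.0444] ((0.0728289857506752, -0.0011402013478800654), 0.024897001683712006)
27.3417
```

```bash
python3 - <<'E'
from h import *
c=np.array([-.1513,-.0067,-.0331]); zm=np.array([c[0],c[1],-1]);zm/=np.linalg.norm(zm)
xm=np.array([1,0,0])-zm[0]*zm; xm/=np.linalg.norm(xm); Rmt=np.stack([xm,np.cross(zm,xm),zm],1)
ft=np.array([.0728,-.0011,0]); ft[2]=c[0]*.0728+c[1]*-.0011+c[2]; ht=ft-.04*zm
Rmw=np.stack([MX,np.cross([0,0,1],MX),[0,0,1]],1); Rt=Rmw@Rmt.T; q=Ro.from_matrix(Rt).as_quat()
p=HEAD+[0,0,.0015]-Rt@ht; print(p,GRIP,r.solve_ik(p,q))
r.move_straight(*pose(FR,NR,.2)); r.reach([.45,-.05,.35],q); r.reach(p+[0,0,.12],q); r.move_straight(p+[0,0,.02],q,speed=.12)
print(r.move_straight(p,q,speed=.04,max_force=5)); s=r.read_state(); print(s['eef_pos']-p,s['contact_force'])
command_gripper(.05); r.hold(.3); r.move_straight(s['eef_pos']-.15*Rt[:,2],q,speed=.15); print(r.read_state()['time_s'])
Q=tq([0,1,0],[0,0,-1])
for t,pp in (('mallet2',[.53,.26,.33]),('clamp2',[.50,-.24,.40])):
    r.reach(pp,Q); wsnap(t)
print(r.read_state()['time_s'])
def sel(P,ok,c,rad,z0,z1): return P[ok&(np.hypot(P[...,0]-c[0],P[...,1]-c[1])<rad)&(P[...,2]>z0)&(P[...,2]<z1)]
P,im,ok=wcloud('mallet2')
h=sel(P,ok,HEAD,.06,.084,.1); A=np.c_[h[:,:2],np.ones(len(h))]; print('head',h.mean(0),cv2.minEnclosingCircle(h[:,:2].astype(np.float32)),np.linalg.lstsq(A,h[:,2],rcond=None)[0])
g=P[ok&(P[...,0]>.47)&(P[...,0]<.60)&(abs(P[...,1]-.267)<.05)&(P[...,2]>.058)&(P[...,2]<.075)]; print(g.mean(0),cv2.fitLine(g[:,:2].astype(np.float32),cv2.DIST_L2,0,.01,.01).ravel())
P,im,ok=wcloud('clamp2')
for n,f in ((NL,FL),(NR,FR)):
    w=P-f; a=w@n; w=np.linalg.norm(w-a[...,None]*n,axis=-1); a=a[ok&(w<.03)&(abs(a)<.06)]; hh,e=np.histogram(a,np.arange(-.045,.004,.001)); print([(round(x*1e3),int(y)) for x,y in zip(e,hh) if y>25])
cv2.imwrite('pics/end.png',cv2.resize(np.vstack([cv2.imread('pics/w_mallet2.png'),cv2.imread('pics/w_clamp2.png')]),(400,600)))
E
```

```text
[0.56417615 0.26762041 0.06077319] [0.567815  0.2680925 0.052    ] [0.28862759 0.75320791 1.30341129 0.06578653 1.22275258 1.92524263]
False
[ 2.68239482e-05  1.41618058e-05 -1.25237432e-04] [ 0.00552964  0.23649989 -1.82786587]
34.6167
37.9833
head [0.64010956 0.26392667 0.09128798] ((0.6411933898925781, 0.263158917427063), 0.025043154135346413) [ 0.02347166 -0.01520617  0.08027686]
[0.53871304 0.27189254 0.06514381] [ 0.9967058  -0.08110262  0.53871304  0.27189255]
[(-45, 38), (-44, 31), (-43, 37), (-42, 35), (-41, 26), (-40, 42), (-39, 26), (-38, 34), (-37, 31), (-36, 38), (-35, 37), (-34, 26), (-33, 28), (-29, 31), (-28, 26), (-21, 30), (-20, 123), (-19, 247), (-18, 77)]
[(-45, 27), (-44, 31), (-41, 31), (-25, 35), (-24, 144), (-23, 46)]
```

View pics/end.png

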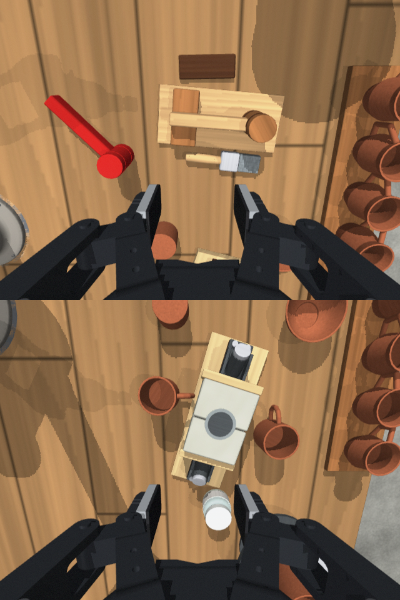

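The mallet is back on its rest within 3 mm. The pin faces sit 19 and 24 mm lower, which matches the predicted home depth. The bystanders are where they were.

```bash
python3 -c "
from h import *
print(r.finish_job())"
```

```text
the job is handed in; nothing more can be done
None
```

Both pins measured fully home by camera, the mallet is back on its rest within about 3 mm of its original spot, nothing else looks moved, and the job is handed in; no verdict was returned.

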